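Hang the dough divider on the side-opening hook stand

TASK

Lift the stainless dough divider out of the slotted wooden drying block and hang it up on the steel hook stand: bring its handle bar sideways into the open mouths of the two hooks until you feel it meet the back of the hooks, then let it down into the throats behind the lips, hanging straight with both ends of the bar fully home. Be gentle with the sprung hooks: never press the divider on the stand with more than about 15 newtons, do not push against the stand or the wooden block hard with the hand itself, and leave everything else on the counter where it is.

Things in the scene. Friction and masses are not known exactly. Their poses are not given: they have to be found in the camera images.
- divider: stainless dough divider, 200 to 325 g: upright blade 150 wide, 60 high, 3 mm thick; above it a neck 70 wide, 3 thick, up to the handle bar, a tube 22 in diameter, 150 long; full height 125. Origin: centre of the blade's lower edge; z up to the bar, y along the bar, x normal to the blade. Starts standing in the block's slot, leaning by up to 0.08 rad. Centre of mass 87 mm up.
- bar (a point): centre of the divider's handle bar, 114 mm above the blade's lower edge; axes as the divider's. Its ends overhang the neck (35 to 75 mm from the centre) and are what lies in the hooks; grip it in the middle from above, across its 22 mm.
- block: wooden drying block, fixed, 70 (x) x 190 (y) x 43 mm high, with one slot along its y in the middle of its top, 5 mm wide, 156 long, 35 deep (slot floor 8 mm above the counter). Origin: centre of its underside, z up. The divider must rise 35 mm to leave the slot.
- stand: steel hanging stand, fixed. Foot 12 mm thick, x -55 to +135, y -60 to +60 mm. Post at x = +105 with a clamp; its rod, 125 mm up, carries a crossbar (behind x = +29 mm, 118 to 132 mm up) and two equal hooks at y = -52 and +52 mm (plates 8 mm thick, 96 mm free between). Mouths open to -x. Origin on the counter below point throat; z up, +x is the way the bar goes in.
- throat (a point): on the stand, 175 mm above the counter, axes as the stand's: bar centre when hung, if the rod were clamped foremost. It is really clamped 0 to 26 mm further back (+x): not measured, must be felt or seen; all hook x values given shift by it, heights are exact. About this point: throat floor z = -11 mm, throat x = -12 to +13 mm, front lip x = -22 to -12 mm, hook underside z = -19 mm, lip top z = +5 mm.
- mouth (a point): on the stand, axes as the stand's, 75 mm before (-x) and 22 mm above point throat: free space before the open mouths, at the height for the bar's centre to go in along +x. The bar's centre passes between lips and keepers at 16 to 28 mm above point throat; keepers (upper arms) reach x = -23 to +25 mm from point throat, underside 39 mm above it, top 48 mm.
- back (a point): on the stand, axes as the stand's: face of the hooks' upright back walls (13 mm behind, 22 mm above point throat) if the rod were clamped foremost; really 0 to 26 mm further back, not measured. The bar meets it with its centre 11 mm before it. Walls rise to 48 mm above point throat. The hooks give along x as a spring, 1 mm per 6 N, and return; they are stiff in height.
- container: clear plastic box with clip-on lid, 138 x 188 x 99 mm, to the right; origin at the centre of its underside; bystander, leave it
- cellar: small white bowl, 52 mm across, 45 mm high, between the block and the stand and a little nearer; origin at the centre of its underside; bystander, leave it
- oil: green glass bottle, 60 mm across, 200 mm high, to the left; origin at the centre of its underside; bystander, leave it
- spice: glass jar, 48 mm across, 85 mm high, behind the middle; origin at the centre of its underside; bystander, leave it
- mug: blue mug, 80 mm across, 90 mm high, to the left; origin at the centre of its underside; bystander, leave it
Things that resemble listed ones, but are neither listed nor needed, are in the scene too. There is more than one size of the divider; the job needs the largest.

How it is judged:
By the outcome, as a careful person would: the job done as asked, in the order asked, and still so for the second after the job is handed in, with the robot touching nothing.
It also fails if it takes over 59 s, if anything falls off the work surface, if the arm or the gripper's body presses on something with over 40 N, if the wrist force passes 120 N, or if a joint passes its speed limit or range.

ROBOT

A 6-joint arm with a two-finger parallel gripper is mounted at the origin on the work surface. World frame = base frame: x ahead of the robot, y to its left, z up, the work surface at z = 0. Lengths are in m, angles in rad, forces in N, time in s.
With the tool pointing down it reaches from about 0.3 to 0.75 m from the base axis. Payload 8.5 kg.
Tool frame: the origin (TCP) lies where the fingers leave the gripper's body, on its centre line; the fingertips stand 64 mm ahead of it and the grasp point (between the pads) lies ahead of it (manip.grip_point_offset is the z of the grasp point in the tool frame, in m); z points along the fingers, y is the direction in which the jaws open and shut (so a half turn about z gives the same grasp; the last joint's range is limited). The gripper opens to 88 mm and grips with 3 to 60 N. Pads are 18 mm wide; open, the fingers measure 123 mm over their backs; the gripper's body (75 mm by 187 mm) begins 45 mm behind the grasp point.
Start: joints at [-1.42, 0.381, 1.297, -0, 1.464, -0.215], TCP at [0.197, -0.514, 0.303] pointing down, gripper open.
Joint ranges: [-3.11, 3.11], [-0.89, 2.33], [0.22, 2.48], [-1.42, 4.56], [0.17, 2.85], [-2.88, 2.88]. Speed limits (rad/s): [2.39, 2.39, 3.14, 3.14, 3.14, 3.14].

INTERFACE

Orientations are given as a 3x3 rotation matrix whose columns are the frame's x, y, z axes.
In Python, from bench import manip gives the robot as it stands.
- The arm moves only by the tool apply_moves, never from a script. Its argument "moves" is a list that holds one entry, the list of rows, each a list of 7 numbers: the turn, a rotation vector about the tool's x, y, z in rad, then the shift along the tool's x, y, z in cm, then the finger opening in cm, from 0 to 8.81. A call has 1 to 10 rows; each row shifts and turns the commanded pose from where the row before left it, along the tool's axes as they then stand; what a row does not reach is not made up. A row lasts 1/10 s, in which the tool goes at most 50 mm and 8.59 degrees, less where a joint would pass 70% of its speed; a pose out of reach is approached as far as the arm can. A call is refused whole if a number of a shift passes 5 or a number of a turn 0.15, either way. A call with a gripper value outside its range is refused whole. The fingers move at their own pace and stop on an object; the grip force is fixed at half the most. Time passes only in rows, so rows that do not move let the fingers close. It gives the time, the measured TCP pose, the force and the opening at its end, in the units of the state.
- manip.read_state(): the state, without advancing time (a new reading comes with each control period).
- manip.get_image(name): name is "scene" or "side" or "wrist"; returns a dict with "img" (480x640x3 uint8, red, green, blue), "camera_matrix" (3x3 intrinsics, pixels), "world_from_camera" (4x4, takes a point from camera to world coordinates); the wrist camera has in their place "mount" (4x4, takes a point from camera to tool coordinates, whose origin is the TCP and whose axes are the flange's). Camera axes: x right, y up, looking along -z (the intrinsics and any distortion apply to the point x, -y, -z); pixel columns grow to the right and rows downward; lengths in m; the calibration is good to about 2 mm. A picture is of the moment at which its call begins: read the wrist's pose just before it. There is no depth.
- manip.sign_off(): hands the job in, once; it reports no verdict.
The state is a dict: "clock": time; "joint_positions": joint angles; "joint_vel": joint speeds; "tau": joint torques, N m; "position": TCP position; "orientation": TCP orientation; "ft_force": force on the tool from outside, world axes, zero at the start; "ft_torque": the same for the moment, N m; "opening": finger opening in m.
Only numpy, scipy, OpenCV 4.12 (cv2) and the standard library are available. Lean on these libraries where they do the work, as an engineer would, in place of code of your own. Each camera call takes 0.05 s, during which the arm holds its last target.

## Working session

There is one attempt and no reset: what is moved stays moved. The work goes in short steps, Python scripts to look and compute and a tool call to move; the robot and the scene stay as the last step left them, time stands still between calls to the robot, and variables do not carry over. Pictures are saved under pics/ and viewed, and the job is handed in when it is done.

Besides the shell and the picture viewer there is one more tool, called after "Request:" as name([rows], argument=value, ...), one row to a line, values as JSON. apply_moves: Moves the arm, as the interface text tells. Its arguments: {"type":"object","properties":{"moves":{"type":"array"}},"required":["moves"]}

```bash
mkdir -p pics; ls
cat > h.py <<'E'
import numpy as np, cv2
from bench import manip
np.set_printoptions(precision=4,suppress=True)
def snap(n,f):
    s=manip.read_state(); d=manip.get_image(n); cv2.imwrite('pics/'+f,d['img'][:,:,::-1]); 
    if n=='wrist':
        T=np.eye(4);T[:3,:3]=s['orientation'];T[:3,3]=s['position'];W=T@np.array(d['mount'])
    else: W=np.array(d['world_from_camera'])
    np.savez('pics/'+f[:-4]+'.npz',K=d['camera_matrix'],W=W,img=d['img'])
    return d
def load(f):
    z=np.load('pics/'+f+'.npz'); return z['K'],z['W'],z['img']
def ray(f,u,v):
    K,W,_=load(f); p=np.linalg.inv(K)@[u,v,1]; d=W[:3,:3]@[p[0],-p[1],-p[2]]; return W[:3,3],d/np.linalg.norm(d)
def onz(f,u,v,z):
    o,d=ray(f,u,v); return o+d*(z-o[2])/d[2]
def proj(f,P):
    K,W,_=load(f); c=np.linalg.inv(W)@np.append(P,1); q=K@[c[0],-c[1],-c[2]]; return q[:2]/q[2]
def tri(*obs):
    A=np.zeros((3,3));b=np.zeros(3)
    for f,u,v in obs:
        o,d=ray(f,u,v);M=np.eye(3)-np.outer(d,d);A+=M;b+=M@o
    return np.linalg.solve(A,b)
E
python3 - <<'E'
from h import *
print(manip.read_state(), manip.grip_point_offset)
for n in ['scene','side','wrist']:
    d=snap(n,n+'0.png'); print({k:v for k,v in d.items() if k!='img'})
E
```

```text
pics
{'clock': 0.0, 'joint_positions': array([-1.4203,  0.3812,  1.2982,  0.    ,  1.4636, -0.2153]), 'joint_vel': array([-0.0007,  0.0011,  0.001 ,  0.    ,  0.0012,  0.0008]), 'tau': array([  0.    , -43.793 , -22.4558,   0.0713,   0.0353,  -0.0001]), 'position': array([ 0.1967, -0.5134,  0.3022]), 'orientation': array([[ 0.9339,  0.3577, -0.0002],
       [ 0.3577, -0.9338,  0.0014],
       [ 0.0003, -0.0013, -1.    ]]), 'ft_force': array([-0.3003, -0.3092, -1.1143]), 'ft_torque': array([0.0418, 0.0395, 0.0042]), 'opening': 0.08813949266305081} 0.0453
{'camera_matrix': array([[498.3169,   0.    , 322.712 ],
       [  0.    , 498.3169, 241.1836],
       [  0.    ,   0.    ,   1.    ]]), 'world_from_camera': array([[ 0.0836, -0.6436,  0.7608,  1.5517],
       [ 0.9965,  0.0555, -0.0626, -0.0735],
       [-0.0019,  0.7633,  0.646 ,  0.985 ],
       [ 0.    ,  0.    ,  0.    ,  1.    ]])}
{'camera_matrix': array([[514.8563,   0.    , 320.7129],
       [  0.    , 514.8563, 240.7429],
       [  0.    ,   0.    ,   1.    ]]), 'world_from_camera': array([[-0.8505,  0.3154, -0.4209,  0.1082],
       [-0.5259, -0.5293,  0.6658,  0.7365],
       [-0.0128,  0.7876,  0.616 ,  0.8487],
       [ 0.    ,  0.    ,  0.    ,  1.    ]])}
{'camera_matrix': array([[412.484 ,   0.    , 320.1746],
       [  0.    , 412.484 , 236.1534],
       [  0.    ,   0.    ,   1.    ]]), 'mount': array([[-0.0002,  0.9656,  0.26  ,  0.0675],
       [ 1.    ,  0.0001,  0.0002,  0.0004],
       [ 0.0002,  0.26  , -0.9656, -0.0827],
       [ 0.    ,  0.    ,  0.    ,  1.    ]])}
```

View pics/scene0.png

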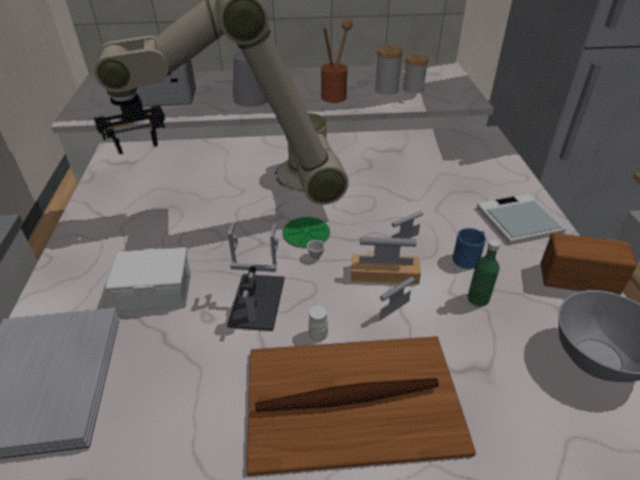

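View pics/side0.png

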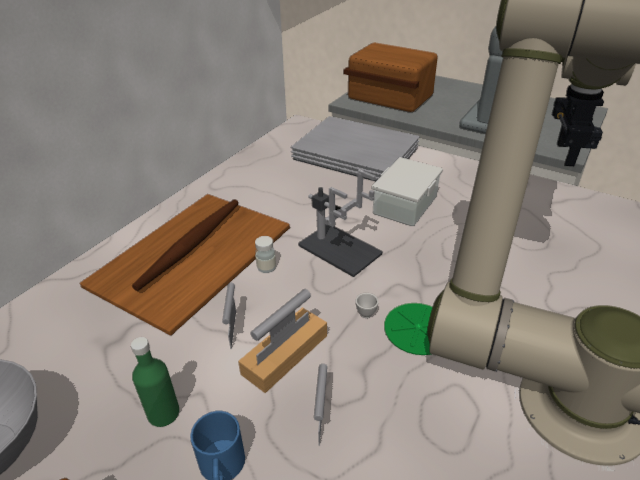

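View pics/wrist0.png

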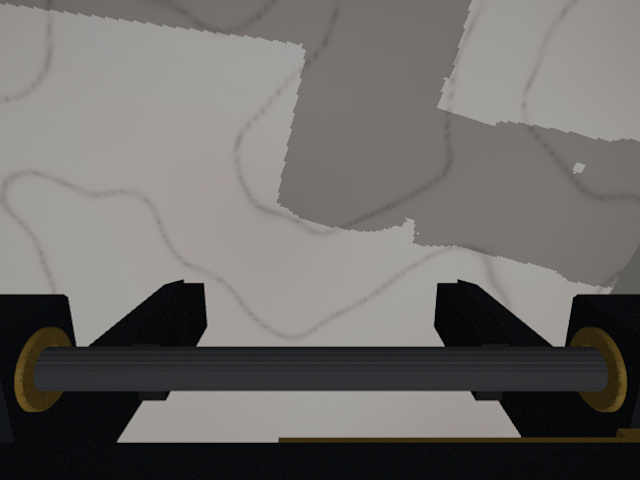

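The scene view shows the block with divider at about (385,262) and the stand foot at (257,302) with its hooks at (233,245) and (275,245). Two more dividers stand at (407,225) and (395,295). I'll enlarge the areas that matter.

Run:
```python
from h import *
_,_,a=load('scene0'); _,_,b=load('side0')
cv2.imwrite('pics/sc_a.png',cv2.resize(a[200:340,210:430],None,fx=3.6,fy=3.6,interpolation=cv2.INTER_CUBIC)[:,:,::-1])
cv2.imwrite('pics/si_a.png',cv2.resize(b[160:390,220:420],None,fx=2.6*1,fy=2.6,interpolation=cv2.INTER_CUBIC)[:,:,::-1])
for u,v in [(229,327),(276,329),(285,278),(244,274)]: print('foot',onz('scene0',u,v,.012))
for u,v in [(351,283),(420,279),(420,259),(353,254)]: print('blk',u,v,onz('scene0',u,v,.043 if v<270 else 0))
```

```text
foot [ 0.7182 -0.2417  0.012 ]
foot [ 0.7347 -0.1241  0.012 ]
foot [ 0.5547 -0.097   0.012 ]
foot [ 0.5288 -0.2112  0.012 ]
blk 351 283 [0.5779 0.0853 0.    ]
blk 420 279 [0.5788 0.2802 0.    ]
blk 420 259 [0.5428 0.2833 0.043 ]
blk 353 254 [0.5058 0.0987 0.043 ]
```

View pics/sc_a.png

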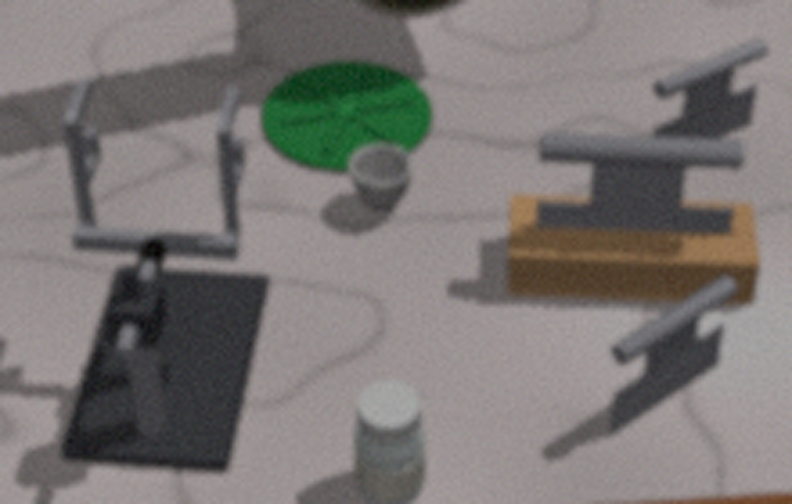

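View pics/si_a.png

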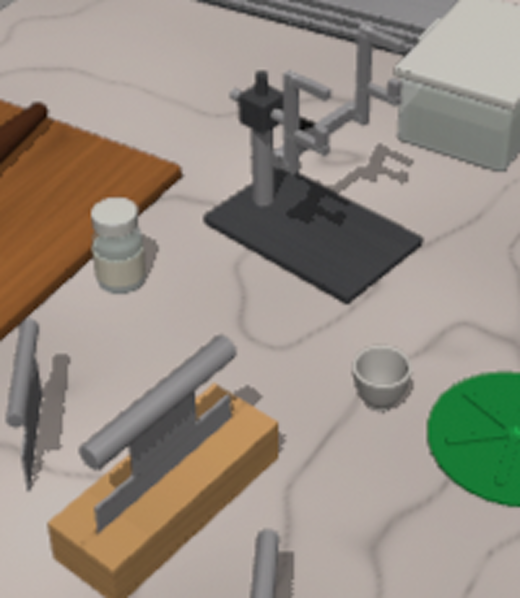

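```bash
cat > meas.py <<'E'
from h import *
for f,box in [('scene0',(215,330,200,260+80)),('side0',(295,390,215,280))]:
    _,_,im=load(f); hsv=cv2.cvtColor(im,cv2.COLOR_RGB2HSV)
    x0,x1,y0,y1=box
    m=np.zeros(im.shape[:2],np.uint8); m[y0:y1,x0:x1]=(hsv[y0:y1,x0:x1,2]<75)*255
    m=cv2.morphologyEx(m,cv2.MORPH_OPEN,np.ones((3,3),np.uint8))
    n,l,s,c=cv2.connectedComponentsWithStats(m); i=1+np.argmax(s[1:,4]); print(f,s[i])
    cn,_=cv2.findContours((l==i).astype(np.uint8),0,2); h=cv2.convexHull(cn[0]); q=cv2.approxPolyN(h,4) if hasattr(cv2,'approxPolyN') else cv2.approxPolyDP(h,4,True)
    for p in q.reshape(-1,2): print(p, onz(f,*p,.012))
E
python3 meas.py
python3 - <<'E'
from h import *
_,_,a=load('scene0'); _,_,b=load('side0')
def crop(im,x,y,w,h,s,f): cv2.imwrite('pics/'+f,cv2.resize(im[y:y+h,x:x+w],None,fx=s,fy=s,interpolation=cv2.INTER_NEAREST)[:,:,::-1])
crop(a,345,225,80,60,10,'c1.png'); crop(b,235,280,100,75,8,'c2.png')
crop(a,220,215,80,60,10,'c3.png'); crop(b,300,160,100,75,8,'c4.png')
E
```

```text
scene0 [ 227  275   57   56 2323]
[284 277] [ 0.5505 -0.0996  0.012 ]
[272 330] [ 0.737  -0.1341  0.012 ]
[225 327] [ 0.7173 -0.2518  0.012 ]
[243 274] [ 0.5286 -0.214   0.012 ]
side0 [ 299  225   83   51 2109]
[383 252] [ 0.5183 -0.2097  0.012 ]
[354 277] [ 0.536 -0.088  0.012]
[296 245] [ 0.7259 -0.1194  0.012 ]
[328 223] [ 0.7044 -0.2457  0.012 ]
```

View pics/c1.png

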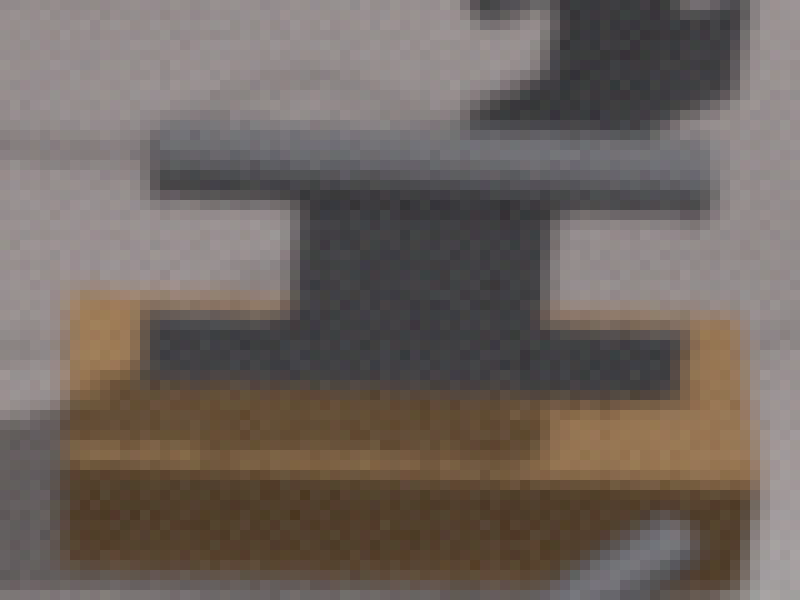

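View pics/c2.png

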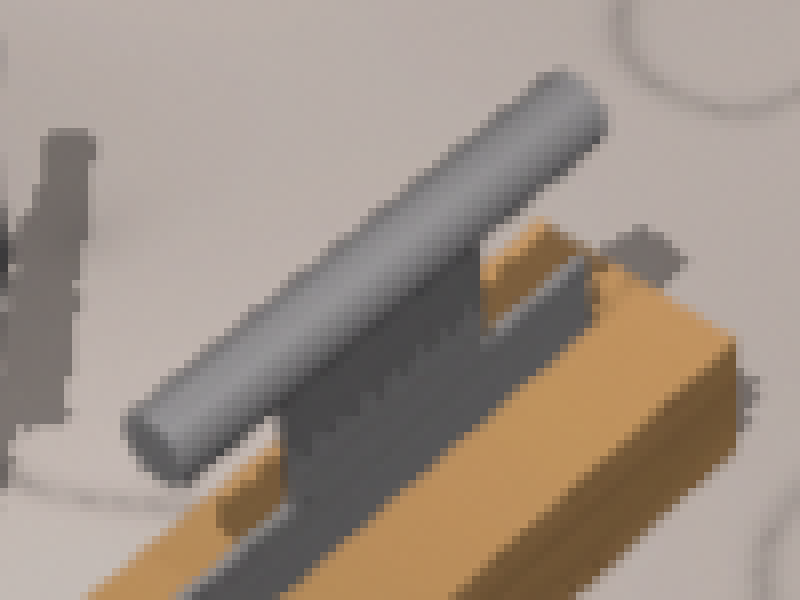

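View pics/c3.png

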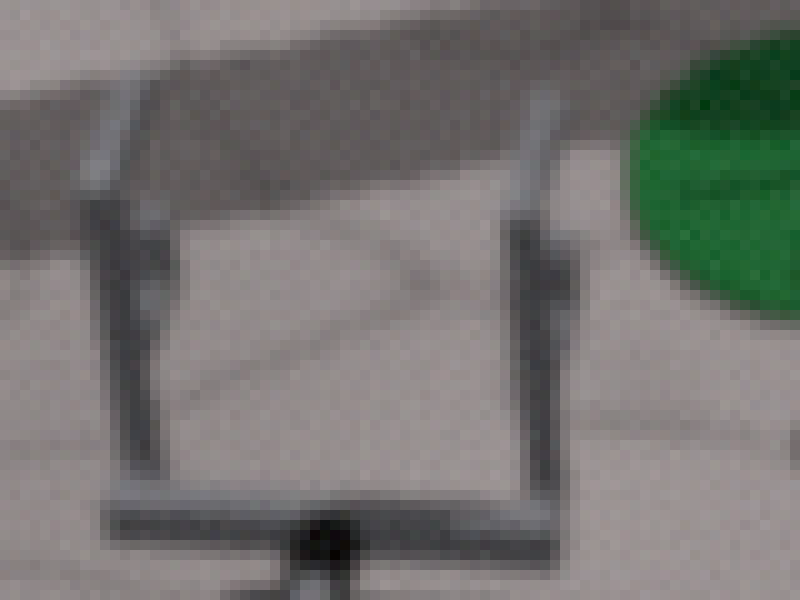

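View pics/c4.png

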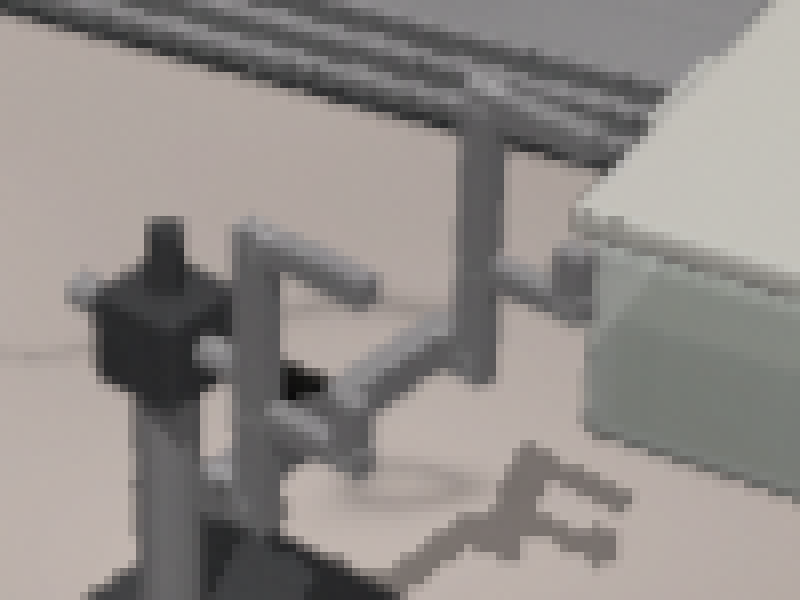

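```bash
cat > plan.py <<'E'
from h import *
import sys
from scipy.spatial.transform import Rotation as R
def plan(P,ang,n,state=None):
    s=manip.read_state(); p=s['position']; th=np.arctan2(s['orientation'][1,0],s['orientation'][0,0])
    # target R: x=(cos,sin,0) z down ; report tilt-correcting rotvec too
    Rt=np.array([[np.cos(ang),np.sin(ang),0],[np.sin(ang),-np.cos(ang),0],[0,0,-1]])
    rv=R.from_matrix(s['orientation'].T@Rt).as_rotvec(); d=(np.array(P)-p)/n
    print('now',p,th,'F',s['ft_force'],'t',s['clock'],'rotvec total',rv)
    Rc=R.from_matrix(s['orientation'])
    for i in range(n):
        print(np.round(rv/n,3), np.round(Rc.as_matrix().T@d*100,2)); Rc=Rc*R.from_rotvec(rv/n)
if __name__=='__main__':
    a=[float(x) for x in sys.argv[1:]]; plan(a[:3],a[3],int(a[4]))
E
python3 plan.py .57 -.23 .42 1.416 12
python3 - <<'E'
from h import *
for uv in [((360.3,241),(307.3,292.5)),((416.2,243),(254.6,336))]:
    print(tri(('scene0',*uv[0]),('side0',*uv[1])))
    P=tri(('scene0',*uv[0]),('side0',*uv[1])); print(uv,proj('scene0',P),proj('side0',P))
E
```

```text
now [ 0.1967 -0.5135  0.3023] 0.3658147793347887 F [-0.3344  0.8086 -0.1082] t 0.15 rotvec total [-0.0008 -0.0007 -1.0502]
[-0.    -0.    -0.088] [ 3.75 -1.09 -0.98]
[-0.    -0.    -0.088] [ 3.83 -0.76 -0.98]
[-0.    -0.    -0.088] [ 3.88 -0.42 -0.98]
[-0.    -0.    -0.088] [ 3.91 -0.08 -0.98]
[-0.    -0.    -0.088] [ 3.9   0.26 -0.98]
[-0.    -0.    -0.088] [ 3.86  0.6  -0.98]
[-0.    -0.    -0.088] [ 3.79  0.93 -0.98]
[-0.    -0.    -0.088] [ 3.7   1.26 -0.98]
[-0.    -0.    -0.088] [ 3.57  1.58 -0.98]
[-0.    -0.    -0.088] [ 3.42  1.89 -0.98]
[-0.    -0.    -0.088] [ 3.24  2.18 -0.98]
[-0.    -0.    -0.088] [ 3.04  2.45 -0.98]
[0.5398 0.1101 0.1202]
((360.3, 241), (307.3, 292.5)) [359.8939 240.7229] [306.7699 292.8771]
[0.5609 0.2579 0.1199]
((416.2, 243), (254.6, 336)) [415.8064 242.801 ] [254.0492 336.322 ]
```

Request:
apply_moves([
  [[0,0,-0.088,3.75,-1.1,-1,8.8],[0,0,-0.088,3.85,-0.75,-1,8.8],[0,0,-0.088,3.9,-0.4,-1,8.8],[0,0,-0.088,3.9,-0.1,-1,8.8],[0,0,-0.088,3.9,0.25,-1,8.8],[0,0,-0.088,3.85,0.6,-1,8.8],[0,0,-0.088,3.8,0.95,-1,8.8],[0,0,-0.088,3.7,1.25,-1,8.8],[0,0,-0.088,3.6,1.6,-1,8.8],[0,0,-0.088,3.4,1.9,-1,8.8]],
])

```text
clock: 1.15
position: [0.5091, -0.2754, 0.403]
orientation: [[0.316, 0.949, -0.0], [0.949, -0.316, 0.0], [0.0, -0.0, -1.0]]
ft_force: [-0.5, 0.2, 0.4]
opening: 0.0879
```

Request:
apply_moves([
  [[0,0,-0.088,3.25,2.2,-1,8.8],[0,0,-0.088,3,2.45,-1,8.8],[0,0,0,0,0,0,8.8],[0,0,0,0,0,0,8.8]],
])

```text
clock: 1.55
position: [0.5704, -0.2291, 0.4221]
orientation: [[0.148, 0.989, -0.001], [0.989, -0.148, 0.0], [0.0, -0.001, -1.0]]
ft_force: [-0.4, 0.2, 0.5]
opening: 0.0882
```

Run:
```python
from h import *
s=manip.read_state(); print(s['clock'],s['position'],s['orientation'],s['ft_force'],s['joint_positions'])
snap('wrist','w1.png')
```

```text
1.55 [ 0.5704 -0.2291  0.4221] [[ 0.1478  0.989  -0.0009]
 [ 0.989  -0.1478  0.0003]
 [ 0.0001 -0.0009 -1.    ]] [-0.3966  0.1723  0.5221] [-0.5743  0.4589  0.8357 -0.0003  1.8479 -0.426 ]
```

View pics/w1.png

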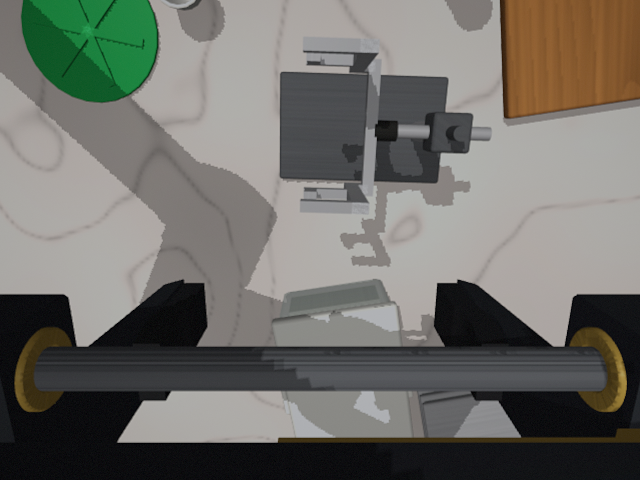

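The wrist view shows the whole stand: foot corners near (281,72), (447,78), (438,182) and (279,180), with the hooks at (340,48) and (337,205). I'll enlarge it.

Run:
```python
from h import *
_,_,a=load('w1')
cv2.imwrite('pics/w1c.png',cv2.resize(a[30:220,265:475],None,fx=3.8,fy=3.15*1,interpolation=cv2.INTER_NEAREST)[:,:,::-1]) if 0 else None
cv2.imwrite('pics/w1a.png',cv2.resize(a[30:110,270:390],None,fx=6.5,fy=6.5,interpolation=cv2.INTER_CUBIC)[:,:,::-1])
cv2.imwrite('pics/w1b.png',cv2.resize(a[140:220,270:390],None,fx=6.5,fy=6.5,interpolation=cv2.INTER_CUBIC)[:,:,::-1])
cv2.imwrite('pics/w1d.png',cv2.resize(a[65:190,370:490],None,fx=4.5,fy=4.5,interpolation=cv2.INTER_CUBIC)[:,:,::-1])
for p in [(281,72),(447,78),(438,183),(279,180)]: print(p,onz('w1',*p,.012))
```

```text
(281, 72) [ 0.5459 -0.1     0.012 ]
(447, 78) [ 0.7289 -0.1338  0.012 ]
(438, 183) [ 0.7101 -0.2501  0.012 ]
(279, 180) [ 0.5228 -0.2185  0.012 ]
```

View pics/w1a.png

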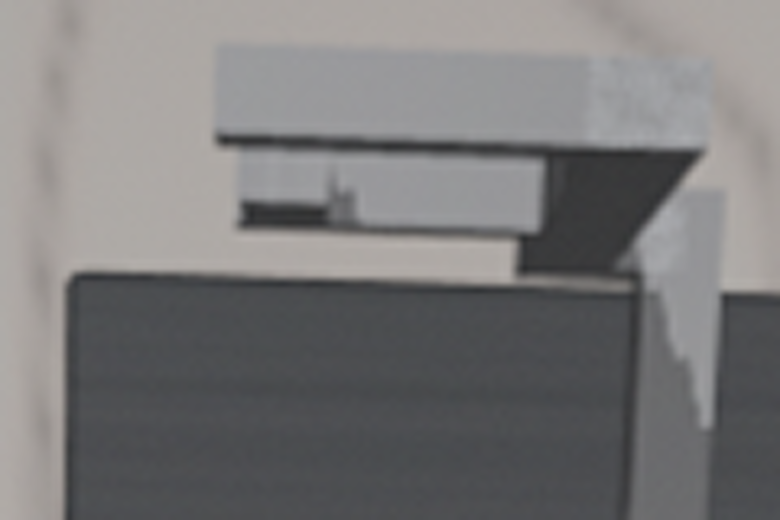

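View pics/w1b.png

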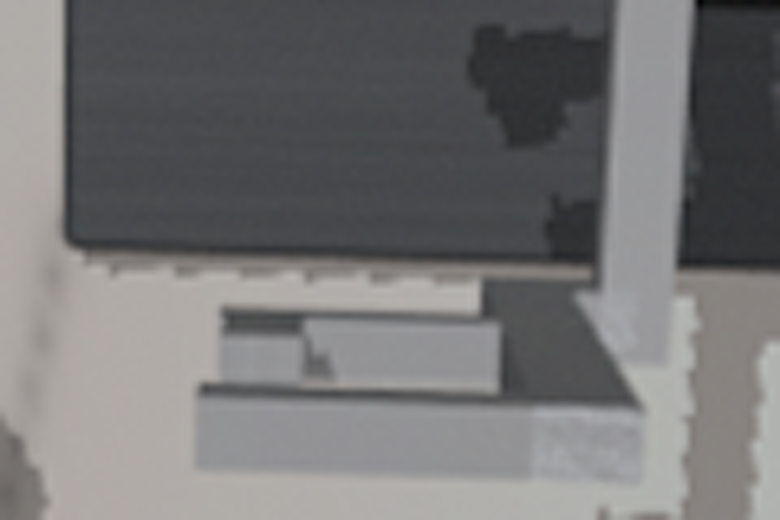

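View pics/w1d.png

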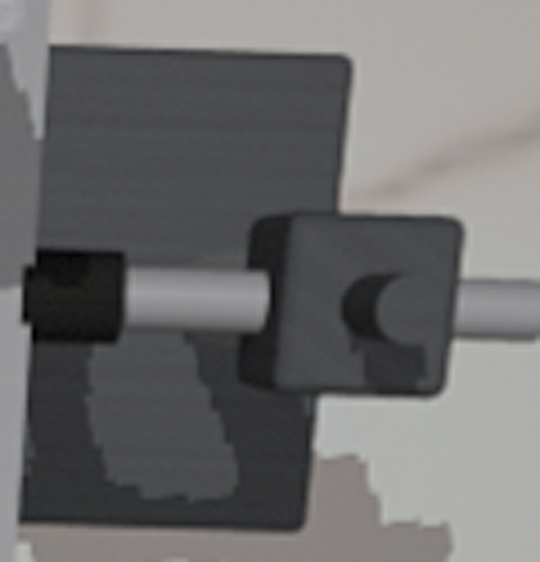

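```bash
cat > stand.py <<'E'
from h import *
def fit(f,foot,keep):
    F=np.array([onz(f,*p,.012)[:2] for p in foot]); 
    M=np.array([[-.055,.06],[-.055,-.06],[.135,.06],[.135,-.06]])
    mu,mm=F.mean(0),M.mean(0); U=(M-mm).T@(F-mu); th=np.arctan2(U[0,1]-U[1,0],U[0,0]+U[1,1])
    R=np.array([[np.cos(th),-np.sin(th)],[np.sin(th),np.cos(th)]]); o=mu-R@mm
    print('foot o',o,'yaw',th,'resid mm',1000*((F-mu)@R-(M-mm)).round(4).tolist() if 0 else (1000*((F-mu)@R-(M-mm))).round(1).tolist())
    for p in keep: print('keeper in foot frame', R.T@(onz(f,*p,.223)[:2]-o)*1000)
    K=np.array([onz(f,*p,.223)[:2] for p in keep]); return th,o,R,K
if __name__=='__main__':
    th,o,R,K=fit('w1',[(280.8,72.3),(280.5,177.4),(448.2,77.9),(437.3,182.8)],
     [(303.4,36.9),(303.4,50.8),(379.2,38.9),(378.5,53.1),(300.8,200),(300,212),(368.9,202.8),(368.6,213.8)])
    M=np.array([[-23,56],[-23,48],[25,56],[25,48],[-23,-48],[-23,-56],[25,-48],[25,-56]])/1000
    mu,mm=K.mean(0),M.mean(0); U=(M-mm).T@(K-mu); t=np.arctan2(U[0,1]-U[1,0],U[0,0]+U[1,1])
    Rk=np.array([[np.cos(t),-np.sin(t)],[np.sin(t),np.cos(t)]]); print('keepers yaw',t,'throat real',mu-Rk@mm, 1000*((K-mu)@Rk-(M-mm)))
E
python3 stand.py
```

```text
foot o [ 0.5882 -0.1677] yaw -0.18030495458881995 resid mm [[1.0, -1.3], [1.5, 1.5], [-1.3, -1.2], [-1.1, 1.0]]
keeper in foot frame [-20.1106  56.0446]
keeper in foot frame [-19.9402  48.003 ]
keeper in foot frame [27.4102 56.3924]
keeper in foot frame [27.535  48.1568]
keeper in foot frame [-19.7187 -47.3349]
keeper in foot frame [-20.1105 -55.8091]
keeper in foot frame [ 27.4524 -47.7895]
keeper in foot frame [ 27.7282 -55.5584]
keepers yaw -0.17910145479718095 throat real [ 0.591  -0.1679] [[ 0.1759 -0.1898]
 [ 0.3365 -0.2316]
 [-0.303   0.1008]
 [-0.1881 -0.1349]
 [ 0.4433  0.4303]
 [ 0.0413 -0.0435]
 [-0.3862 -0.081 ]
 [-0.1197  0.1497]]
```

```bash
python3 plan.py .543 .135 .31 1.429 10
```

```text
now [ 0.5698 -0.2297  0.4222] 1.421051130707368 F [-0.6898 -0.0672 -0.2433] t 1.6 rotvec total [-0.0011 -0.0003 -0.0079]
[-0.    -0.    -0.001] [ 3.57 -0.81  1.12]
[-0.    -0.    -0.001] [ 3.57 -0.8   1.12]
[-0.    -0.    -0.001] [ 3.57 -0.8   1.12]
[-0.    -0.    -0.001] [ 3.57 -0.8   1.12]
[-0.    -0.    -0.001] [ 3.57 -0.8   1.12]
[-0.    -0.    -0.001] [ 3.57 -0.79  1.12]
[-0.    -0.    -0.001] [ 3.57 -0.79  1.12]
[-0.    -0.    -0.001] [ 3.57 -0.79  1.12]
[-0.    -0.    -0.001] [ 3.57 -0.79  1.12]
[-0.    -0.    -0.001] [ 3.57 -0.78  1.12]
```

Request:
apply_moves([
  [[0,0,-0.001,3.6,-0.8,0.5,8.8],[0,0,-0.001,3.6,-0.8,0.5,8.8],[0,0,-0.001,3.6,-0.8,0.5,8.8],[0,0,-0.001,3.6,-0.8,1,8.8],[0,0,-0.001,3.6,-0.8,1,8.8],[0,0,-0.001,3.6,-0.8,1.5,8.8],[0,0,-0.001,3.6,-0.8,1.5,8.8],[0,0,-0.001,3.6,-0.8,1.7,8.8],[0,0,0,3.6,-0.8,1.5,8.8],[0,0,0,3.3,-0.7,1.5,8.8]],
])

```text
clock: 2.6
position: [0.5425, 0.1354, 0.3101]
orientation: [[0.143, 0.99, -0.0], [0.99, -0.143, -0.0], [-0.0, -0.0, -1.0]]
ft_force: [0.9, -0.3, -0.3]
opening: 0.0876
```

Request:
apply_moves([
  [[0,0,0,0,0,0,8.8],[0,0,0,0,0,0,8.8]],
])

```text
clock: 2.8
position: [0.5431, 0.1343, 0.3107]
orientation: [[0.141, 0.99, -0.001], [0.99, -0.141, -0.0], [-0.001, -0.001, -1.0]]
ft_force: [0.2, 0.3, -0.0]
opening: 0.0881
```

Run:
```python
from h import *
s=manip.read_state(); print(s['clock'],s['position'],s['orientation'],s['ft_force'],s['joint_positions'])
snap('wrist','w2.png')
_,_,a=load('w2')
```

```text
2.8 [0.5431 0.1343 0.3107] [[ 0.1411  0.99   -0.0006]
 [ 0.99   -0.1411 -0.0004]
 [-0.0005 -0.0005 -1.    ]] [ 0.166   0.2733 -0.0325] [ 0.031   0.3921  1.2556 -0.0004  1.4944  0.1727]
```

View pics/w2.png

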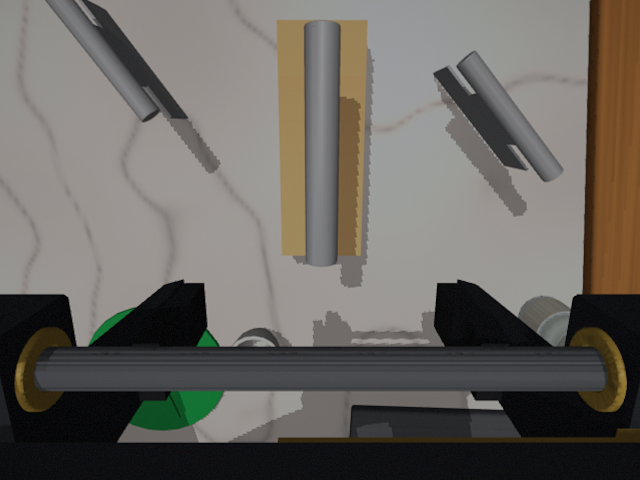

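Run:
```python
from h import *
_,_,a=load('w2'); hsv=cv2.cvtColor(a,cv2.COLOR_RGB2HSV)
# bar edges per row: sat low inside orange block
for v in [40,80,120,160,200,240]:
    r=hsv[v,285:362]; print(v,''.join('#' if (p[1]<60) else '.' for p in r))
E1,E2=onz('w2',321,266,.133),onz('w2',322,20.5,.133); print(E1,E2,np.linalg.norm(E1-E2))
for z in (.120,.122):
  A,B=onz('w2',321.3,255,z),onz('w2',322.2,40,z); print(A,B,np.arctan2(B[1]-A[1],B[0]-A[0]))
  for uv in [(279,20),(367,20),(282,255),(362,255)]: print('block',onz('w2',*uv,.043))
```

```text
40 ...................####################################......................
80 ....................##################################.......................
120 ....................##################################.......................
160 ....................#################################........................
200 .....................################################........................
240 .....................###############################........................#
[0.5411 0.1103 0.133 ] [0.5626 0.2573 0.133 ] 0.1485950312361797
[0.5418 0.1137 0.12  ] [0.5616 0.2495 0.12  ] 1.4257012135963412
block [0.5329 0.2821 0.043 ]
block [0.6001 0.2725 0.043 ]
block [0.5038 0.0943 0.043 ]
block [0.5744 0.0843 0.043 ]
[0.5419 0.1144 0.122 ] [0.5616 0.2491 0.122 ] 1.4257012135963405
block [0.5329 0.2821 0.043 ]
block [0.6001 0.2725 0.043 ]
block [0.5038 0.0943 0.043 ]
block [0.5744 0.0843 0.043 ]
```

```bash
python3 plan.py .5518 .1838 .168 1.4257 6; python3 plan.py .5518 .1838 .168 1.4257 1
```

```text
now [0.5434 0.1338 0.3111] 1.428270290449386 F [-0.0482 -0.1104  0.1432] t 2.85 rotvec total [0.0004 0.0003 0.0026]
[0. 0. 0.] [0.84 0.02 2.39]
[0. 0. 0.] [0.84 0.02 2.39]
[0. 0. 0.] [0.84 0.02 2.39]
[0. 0. 0.] [0.84 0.02 2.39]
[0. 0. 0.] [0.84 0.02 2.39]
[0. 0. 0.] [0.84 0.02 2.39]
now [0.5434 0.1338 0.3111] 1.428270290449386 F [-0.0482 -0.1104  0.1432] t 2.85 rotvec total [0.0004 0.0003 0.0026]
[0.    0.    0.003] [ 5.07  0.12 14.31]
```

Request:
apply_moves([
  [[0,0,0.003,1.5,0.1,1,7],[0,0,0,1.5,0,1,7],[0,0,0,1.5,0,1,6],[0,0,0,0.6,0,2,6],[0,0,0,0,0,2,6],[0,0,0,0,0,2,6],[0,0,0,0,0,1.5,6],[0,0,0,0,0,0,6]],
])

```text
clock: 3.65
position: [0.5508, 0.1862, 0.2031]
orientation: [[0.143, 0.99, -0.005], [0.99, -0.143, -0.001], [-0.001, -0.005, -1.0]]
ft_force: [-0.1, -0.1, -0.1]
opening: 0.0599
```

```bash
python3 plan.py .5518 .1838 .168 1.4257 1
python3 - <<'E'
from h import *
snap('wrist','w3.png')
E
```

```text
now [0.5508 0.1862 0.2031] 1.4273682342346574 F [-0.117  -0.0518 -0.0991] t 3.65 rotvec total [-0.0046  0.0012  0.0017]
[-0.005  0.001  0.002] [-0.22  0.15  3.51]
```

View pics/w3.png

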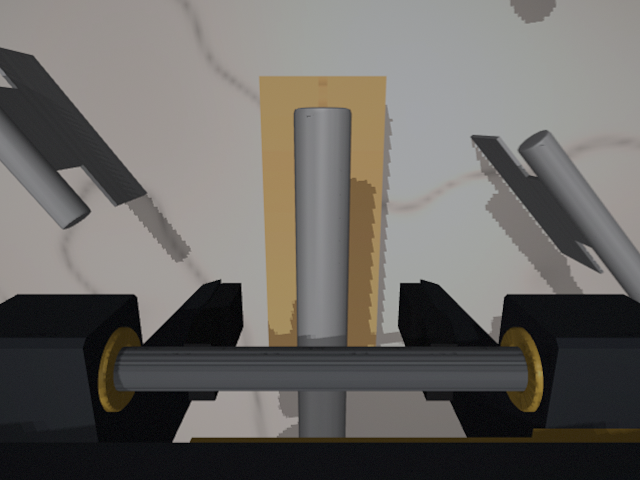

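The bar (column about 322) is centred between the fingers and runs along the slot, which shows at (323,85), so the lean is small. I'll descend and grip.

Request:
apply_moves([
  [[-0.004,0,0.002,-0.1,0.05,1,6],[0,0,0,-0.1,0.05,1,6],[0,0,0,0,0,1,6],[0,0,0,0,0,0.5,6],[0,0,0,0,0,0,6],[0,0,0,0,0,0,6]],
])

```text
clock: 4.3
position: [0.5525, 0.1834, 0.1709]
orientation: [[0.146, 0.989, 0.004], [0.989, -0.146, -0.001], [0.0, 0.004, -1.0]]
ft_force: [0.2, 0.3, 0.4]
opening: 0.06
```

Request:
apply_moves([
  [[0,0,0,0,0,0,4],[0,0,0,0,0,0,3],[0,0,0,0,0,0,2.6],[0,0,0,0,0,0,2.4],[0,0,0,0,0,0,2.2],[0,0,0,0,0,0,2.0],[0,0,0,0,0,0,1.0],[0,0,0,0,0,0,1.0],[0,0,0,0,0,0,1.0]],
])

```text
clock: 5.2
position: [0.5524, 0.1834, 0.1708]
orientation: [[0.145, 0.989, 0.004], [0.989, -0.145, -0.001], [0.0, 0.004, -1.0]]
ft_force: [-0.3, 0.3, 1.1]
opening: 0.0211
```

Request:
apply_moves([
  [[0,0,0,0,0,-0.3,1],[0,0,0,0,0,-0.6,1],[0,0,0,0,0,-1,1],[0,0,0,0,0,-1,1],[0,0,0,0,0,-1,1],[0,0,0,0,0,-1.2,1],[0,0,0,0,0,-1.5,1],[0,0,0,0,0,-1.5,1],[0,0,0,0,0,0,1],[0,0,0,0,0,0,1]],
])

```text
clock: 6.2
position: [0.5519, 0.1834, 0.2518]
orientation: [[0.145, 0.989, 0.004], [0.989, -0.145, -0.001], [0.0, 0.004, -1.0]]
ft_force: [0.3, 0.3, -2.8]
opening: 0.0214
```

Run:
```python
from h import *
s=manip.read_state(); print(s['clock'],s['position'],s['ft_force'],s['ft_torque'],s['opening'])
snap('side','s4.png'); snap('wrist','w4.png'); snap('scene','c4s.png')
_,_,a=load('s4'); _,_,b=load('c4s')
cv2.imwrite('pics/s4c.png',cv2.resize(np.hstack([a[215:365,220:340]]),None,fx=4,fy=4,interpolation=cv2.INTER_CUBIC)[:,:,::-1])
cv2.imwrite('pics/c4c.png',cv2.resize(b[190:300,340:440],None,fx=5.4,fy=5.4,interpolation=cv2.INTER_CUBIC)[:,:,::-1])
```

```text
6.2 [0.5519 0.1834 0.2518] [ 0.3171  0.257  -2.8317] [-0.0084 -0.0688 -0.023 ] 0.021409050562196295
```

View pics/s4c.png

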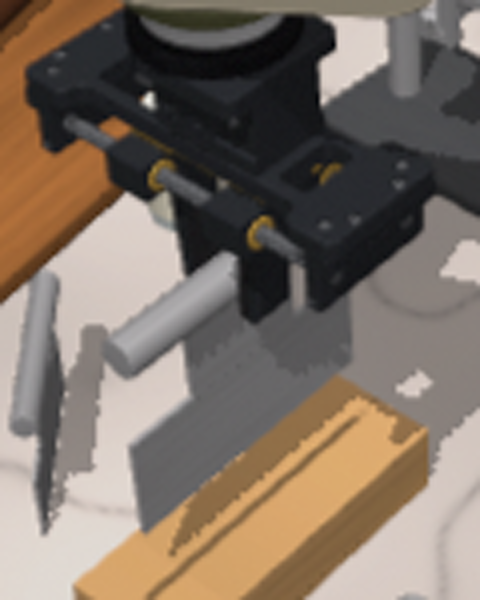

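View pics/w4.png

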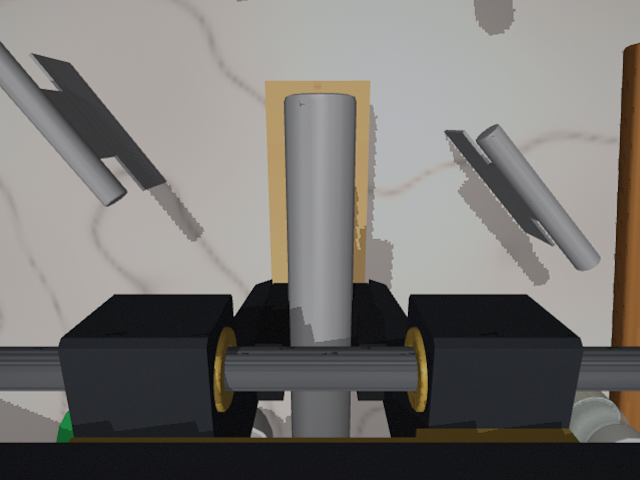

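View pics/c4c.png

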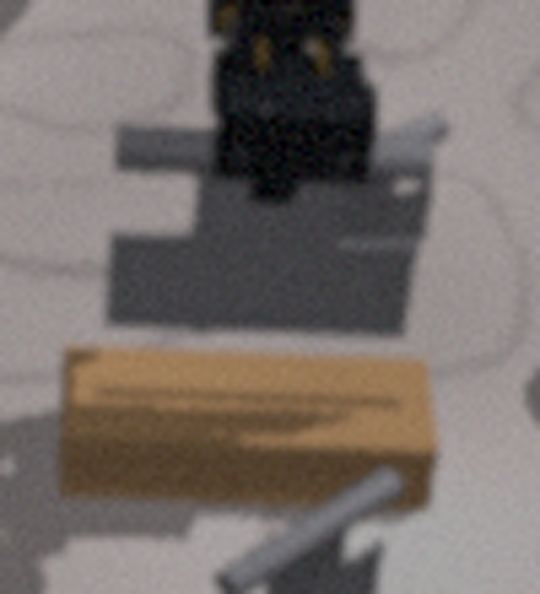

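The divider is clear of the block and held about level, at roughly 2.8 N. I'll check the bar's tilt with the blade's lower corners: scene (360,250) and (415,252), side (256,347) and (308,306).

Run:
```python
from h import *
A=tri(('scene0' if 0 else 'c4s',359.8,250.2),('s4',308,306)); B=tri(('c4s',414.6,251.7),('s4',256.3,347.5))
print(A,B,np.linalg.norm(A-B))
bE=tri(('c4s',340+438/5.4,190+125/5.4),('s4',220+120/4,215+355/4)) ; print('bar +y end',bE)
# other bar end from scene at z?
_,_,a=load('w4')
hsv=cv2.cvtColor(a,cv2.COLOR_RGB2HSV)
for v in (110,150,190,230,265): 
    r=np.where(hsv[v,270:372,1]<60)[0]+270; print(v,r[0],r[-1])
p=manip.read_state(); print(p['position'])
for P in [A,B]: print(proj('c4s',P),proj('s4',P))
for z in (.20,.203,.206): print(onz('w4',320.5,110,z),onz('w4',321.5,265,z))
```

```text
[0.5376 0.1114 0.0845] [0.5603 0.2578 0.0881] 0.14819206247273703
bar +y end [0.5542 0.2628 0.2133]
110 284 371
150 285 371
190 286 371
230 287 371
265 270 371
[0.5518 0.1834 0.251 ]
[359.6678 250.1121] [307.828  306.1206]
[414.3244 251.5622] [255.9164 347.724 ]
[0.5634 0.2536 0.2   ] [0.5563 0.2032 0.2   ]
[0.5634 0.2535 0.203 ] [0.5565 0.2043 0.203 ]
[0.5633 0.2534 0.206 ] [0.5566 0.2053 0.206 ]
```

```bash
python3 - <<'E'
from h import *
for p in [(283,295),(390,282),(275,320),(398,308)]: print(onz('w1',*p,.099))
for p in [(188,250),(187,283),(112,255),(107,283)]: print(onz('scene0',*p,.099))
E
python3 plan.py .5024 -.152 .252 1.3918 1; python3 plan.py .5024 -.152 .252 1.3918 10
```

```text
[ 0.5162 -0.3293  0.099 ]
[ 0.6298 -0.3314  0.099 ]
[ 0.5027 -0.3566  0.099 ]
[ 0.6352 -0.3622  0.099 ]
[ 0.5137 -0.3529  0.099 ]
[ 0.6407 -0.34    0.099 ]
[ 0.5168 -0.5526  0.099 ]
[ 0.6235 -0.54    0.099 ]
now [0.5518 0.1834 0.251 ] 1.4247597037970494 F [-0.2847 -0.9997 -2.992 ] t 6.35 rotvec total [0.0025 0.0004 0.033 ]
[0.003 0.    0.033] [-33.9   -0.01  -0.09]
now [0.5518 0.1834 0.251 ] 1.4247597037970494 F [-0.2847 -0.9997 -2.992 ] t 6.35 rotvec total [0.0025 0.0004 0.033 ]
[0.    0.    0.003] [-3.39 -0.   -0.01]
[0.    0.    0.003] [-3.39  0.01 -0.01]
[0.    0.    0.003] [-3.39  0.02 -0.01]
[0.    0.    0.003] [-3.39  0.03 -0.01]
[0.    0.    0.003] [-3.39  0.04 -0.01]
[0.    0.    0.003] [-3.39  0.05 -0.01]
[0.    0.    0.003] [-3.39  0.07 -0.01]
[0.    0.    0.003] [-3.39  0.08 -0.01]
[0.    0.    0.003] [-3.39  0.09 -0.01]
[0.    0.    0.003] [-3.39  0.1  -0.01]
```

Request:
apply_moves([
  [[0,0,0.003,-1,0,0,1],[0,0,0.003,-2,0,0,1],[0,0,0.003,-3,0,0,1],[0,0,0.003,-3,0,0,1],[0,0,0.003,-3,0,0,1],[0,0,0.003,-3,0,0,1],[0,0,0.003,-3,0.1,0,1],[0,0,0.003,-3,0.1,0,1],[0,0,0.003,-3,0.1,0,1],[0,0,0.003,-3,0.1,0,1]],
])

```text
clock: 7.35
position: [0.512, -0.0854, 0.2515]
orientation: [[0.176, 0.984, 0.003], [0.984, -0.176, -0.001], [0.0, 0.004, -1.0]]
ft_force: [0.5, -0.2, -3.1]
opening: 0.0211
```

Request:
apply_moves([
  [[0,0,0.003,-3,0.1,0,1],[0,0,0,-2.4,0,0,1],[0,0,0,-1.5,0,0,1],[0,0,0,0,0,0,1],[0,0,0,0,0,0,1],[0,0,0,0,0,0,1]],
])

```text
clock: 7.95
position: [0.5016, -0.1509, 0.2517]
orientation: [[0.177, 0.984, 0.004], [0.984, -0.177, -0.0], [0.0, 0.004, -1.0]]
ft_force: [-0.4, 0.3, -2.3]
opening: 0.0212
```

```bash
python3 plan.py .5024 -.152 .2455 1.3918 1
python3 - <<'E'
from h import *
s=manip.read_state(); print(s['ft_force'],s['ft_torque'],s['opening'])
snap('wrist','w5.png'); snap('side','s5.png')
_,_,a=load('s5')
cv2.imwrite('pics/s5c.png',cv2.resize(a[140:320,290:470],None,fx=3.3,fy=3.3,interpolation=cv2.INTER_CUBIC)[:,:,::-1])
E
```

```text
now [ 0.5016 -0.1509  0.2517] 1.3928455834837958 F [-0.433   0.2637 -2.3421] t 7.95 rotvec total [ 0.0038 -0.0005  0.001 ]
[ 0.004 -0.     0.001] [-0.09  0.1   0.62]
[-0.433   0.2637 -2.3421] [-0.0648 -0.0774 -0.0528] 0.021231604437833455
```

View pics/w5.png

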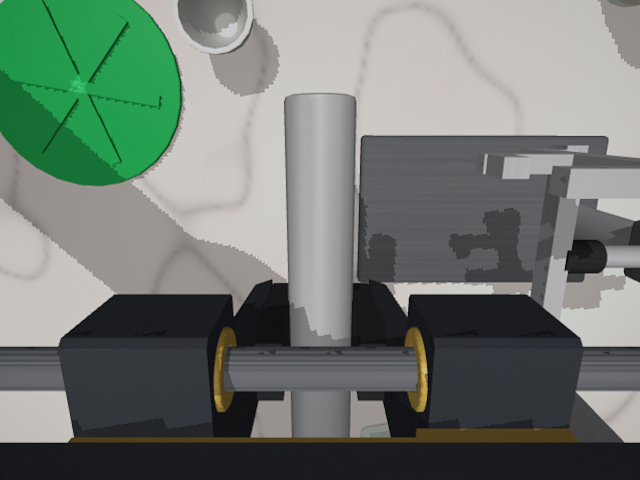

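View pics/s5c.png

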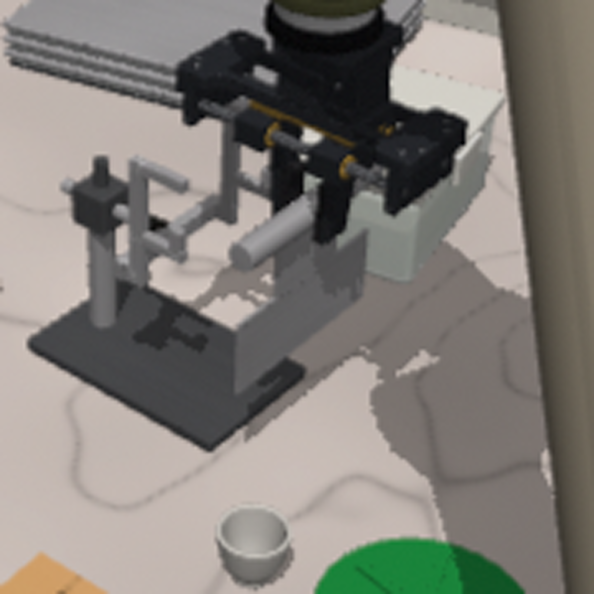

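```bash
python3 - <<'E'
from h import *
t=-.179;R=np.array([[np.cos(t),-np.sin(t)],[np.sin(t),np.cos(t)]]);o=np.array([.591,-.1679])
def W(x,y,z): return np.append(o+R@[x/1000,y/1000],.175+z/1000)
for n,P in {'keep f out':W(-23,56,48),'keep f in':W(-23,48,48),'lip f out':W(-22,56,5),'lip f in':W(-22,48,5),'lip b out':W(-12,56,5)}.items(): print(n,proj('w5',P))
# bar in stand frame
for z in (.2,.203):
  for uv in [(320.5,100),(321,300)]:
    p=onz('w5',*uv,z); print(R.T@(p[:2]-o)*1000)
E
python3 - <<'E'
import sys; sys.path.insert(0,'.')
from h import *
_,_,a=load('w5'); cv2.imwrite('pics/w5c.png',cv2.resize(a[120:230,470:640],None,fx=4.5,fy=4.5,interpolation=cv2.INTER_CUBIC)[:,:,::-1])
E
```

```text
keep f out [569.3142 169.547 ]
keep f in [564.7136 198.9964]
lip f out [503.7081 157.5263]
lip f in [501.2256 179.2176]
lip b out [530.7296 157.5424]
[-89.7821  75.0082]
[-89.5358   8.0223]
[-89.7946  74.8382]
[-89.5538   9.3469]
```

```bash
ls pics | tail -3; pwd
```

```text
w5c.png
wrist0.npz
wrist0.png
.
```

View pics/w5c.png

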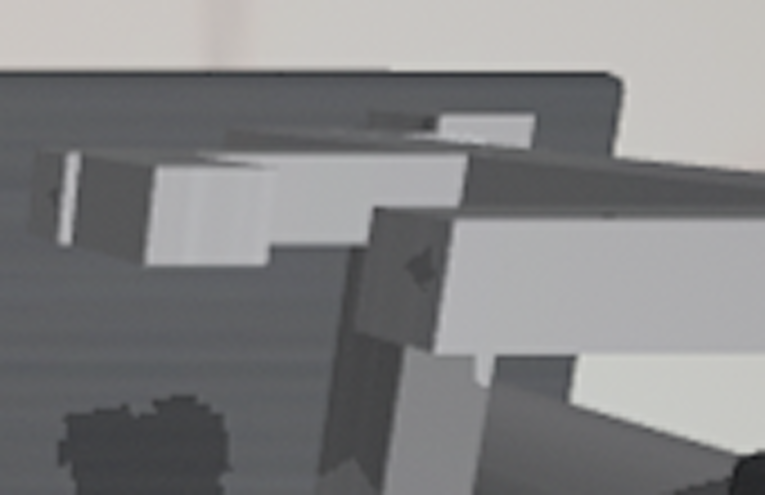

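Request:
apply_moves([
  [[0.004,0,0.001,0,0,0.3,1],[0,0,0,0,0,0.3,1],[0,0,0,0,1,0,1],[0,0,0,0,1.5,0,1],[0,0,0,0,1.5,0,1],[0,0,0,0,1.5,0,1],[0,0,0,0,1,0,1],[0,0,0,0,0.5,0,1],[0,0,0,0,0,0,1],[0,0,0,0,0,0,1]],
])

```text
clock: 9.05
position: [0.5701, -0.1643, 0.2457]
orientation: [[0.179, 0.984, -0.0], [0.984, -0.179, 0.0], [0.0, -0.0, -1.0]]
ft_force: [0.2, -0.4, -2.9]
opening: 0.0211
```

Run:
```python
from h import *
s=manip.read_state(); print(s['clock'],s['position'],s['orientation'],s['ft_force'],s['ft_torque'],s['opening'])
snap('wrist','w6.png'); snap('side','s6.png')
_,_,a=load('s6')
cv2.imwrite('pics/s6c.png',cv2.resize(a[140:290,290:440],None,fx=4,fy=4,interpolation=cv2.INTER_CUBIC)[:,:,::-1])
```

```text
9.05 [ 0.5701 -0.1643  0.2457] [[ 0.179   0.9838 -0.0004]
 [ 0.9838 -0.179   0.0003]
 [ 0.0002 -0.0004 -1.    ]] [ 0.1946 -0.3986 -2.9231] [ 0.0084 -0.0245 -0.0225] 0.021119750092670368
```

View pics/w6.png

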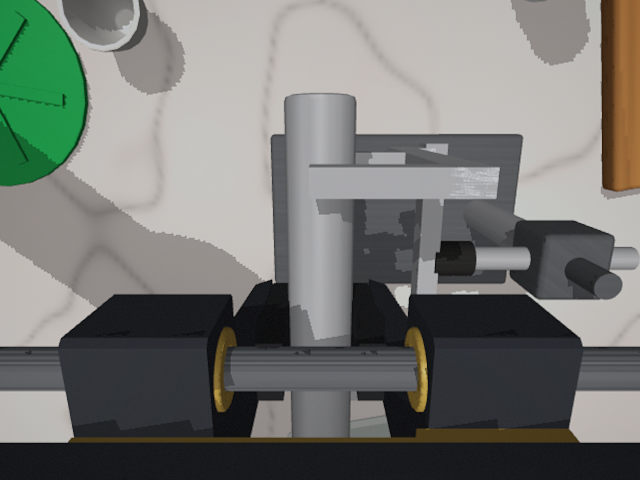

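View pics/s6c.png

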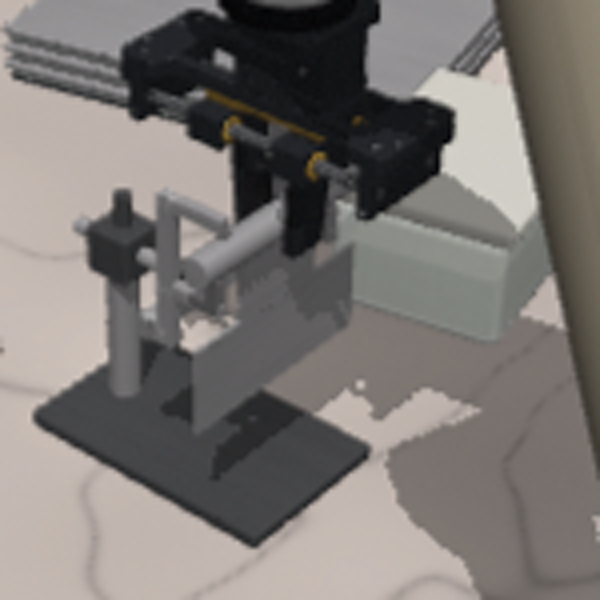

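The bar lies under the +y keeper (330,180), between the lip and the keeper, with about 22 mm left to go. I'll creep in.

Request:
apply_moves([
  [[0,0,0,0,0.4,0,1],[0,0,0,0,0.5,0,1],[0,0,0,0,0.4,0,1],[0,0,0,0,0.3,0,1],[0,0,0,0,0,0,1],[0,0,0,0,0,0,1]],
])

```text
clock: 9.75
position: [0.5862, -0.1673, 0.2456]
orientation: [[0.179, 0.984, -0.0], [0.984, -0.179, 0.0], [0.0, -0.0, -1.0]]
ft_force: [0.7, 0.9, -3.2]
opening: 0.0214
```

Request:
apply_moves([
  [[0,0,0,0,0.05,0,1],[0,0,0,0,0.05,0,1],[0,0,0,0,0.05,0,1]],
])

```text
clock: 10.05
position: [0.5876, -0.1675, 0.2458]
orientation: [[0.179, 0.984, 0.0], [0.984, -0.179, 0.0], [0.0, 0.0, -1.0]]
ft_force: [-0.3, -0.5, -2.3]
opening: 0.0213
```

Request:
apply_moves([
  [[0,0,0,0,0.05,0,1],[0,0,0,0,0.05,0,1],[0,0,0,0,0,0,1]],
])

```text
clock: 10.35
position: [0.5886, -0.1677, 0.2457]
orientation: [[0.179, 0.984, 0.0], [0.984, -0.179, 0.0], [0.0, -0.0, -1.0]]
ft_force: [0.7, -0.4, -2.4]
opening: 0.0213
```

Request:
apply_moves([
  [[0,0,0,0,0.05,0,1],[0,0,0,0,0.05,0,1],[0,0,0,0,0,0,1]],
])

```text
clock: 10.65
position: [0.5897, -0.1679, 0.2457]
orientation: [[0.179, 0.984, 0.0], [0.984, -0.179, 0.0], [0.0, 0.0, -1.0]]
ft_force: [1.4, -0.3, -2.1]
opening: 0.0207
```

Request:
apply_moves([
  [[0,0,0,0,0.05,0,1],[0,0,0,0,0.05,0,1],[0,0,0,0,0,0,1]],
])

```text
clock: 10.95
position: [0.5906, -0.1681, 0.2457]
orientation: [[0.179, 0.984, 0.0], [0.984, -0.179, 0.0], [0.0, -0.0, -1.0]]
ft_force: [0.5, -0.4, -2.3]
opening: 0.0211
```

Request:
apply_moves([
  [[0,0,0,0,0.05,0,1],[0,0,0,0,0.05,0,1],[0,0,0,0,0,0,1]],
])

```text
clock: 11.25
position: [0.5916, -0.1683, 0.2458]
orientation: [[0.179, 0.984, 0.0], [0.984, -0.179, 0.0], [0.0, 0.0, -1.0]]
ft_force: [-0.2, 0.0, -3.3]
opening: 0.0209
```

Request:
apply_moves([
  [[0,0,0,0,0.05,0,1],[0,0,0,0,0.05,0,1],[0,0,0,0,0,0,1]],
])

```text
clock: 11.55
position: [0.5923, -0.1684, 0.2457]
orientation: [[0.179, 0.984, -0.001], [0.984, -0.179, 0.0], [0.0, -0.001, -1.0]]
ft_force: [-2.4, 0.2, -1.9]
opening: 0.0215
```

Request:
apply_moves([
  [[0,0,0,0,0.05,0,1],[0,0,0,0,0,0,1]],
])

```text
clock: 11.75
position: [0.5927, -0.1684, 0.2457]
orientation: [[0.179, 0.984, -0.001], [0.984, -0.179, 0.0], [0.0, -0.001, -1.0]]
ft_force: [-4.5, 1.0, -0.9]
opening: 0.0212
```

Request:
apply_moves([
  [[0,0,0,0,0.05,0,1],[0,0,0,0,0,0,1]],
])

```text
clock: 11.95
position: [0.5931, -0.1685, 0.2457]
orientation: [[0.179, 0.984, -0.002], [0.984, -0.179, 0.0], [0.0, -0.002, -1.0]]
ft_force: [-6.1, 0.5, -1.2]
opening: 0.0208
```

Run:
```python
from h import *
s=manip.read_state(); print(s['clock'],s['position'],s['ft_force'],s['ft_torque'])
```

```text
11.95 [ 0.5931 -0.1685  0.2457] [-6.0778  0.4753 -1.1794] [ 0.1402  0.8094 -0.0473]
```

Contact shows on both ends: about 6 N, with yaw torque close to zero. I'll ease back off the wall, then lower.

Request:
apply_moves([
  [[0,0,0,0,-0.1,0,1],[0,0,0,0,-0.1,0,1],[0,0,0,0,-0.1,0,1],[0,0,0,0,0,0,1],[0,0,0,0,0,0,1]],
])

```text
clock: 12.45
position: [0.5908, -0.1681, 0.2458]
orientation: [[0.179, 0.984, 0.001], [0.984, -0.179, -0.0], [0.0, 0.001, -1.0]]
ft_force: [0.6, -0.0, -3.6]
opening: 0.0212
```

Request:
apply_moves([
  [[0,0,0,0,0,0.2,1],[0,0,0,0,0,0.2,1],[0,0,0,0,0,0.2,1],[0,0,0,0,0,0.2,1],[0,0,0,0,0,0,1]],
])

```text
clock: 12.95
position: [0.5905, -0.168, 0.2373]
orientation: [[0.179, 0.984, -0.001], [0.984, -0.179, 0.0], [0.0, -0.001, -1.0]]
ft_force: [0.5, -1.4, -3.2]
opening: 0.0213
```

Request:
apply_moves([
  [[0,0,0,0,0,0.2,1],[0,0,0,0,0,0.2,1],[0,0,0,0,0,0.1,1],[0,0,0,0,0,0.1,1],[0,0,0,0,0,0,1]],
])

```text
clock: 13.45
position: [0.5906, -0.168, 0.2316]
orientation: [[0.179, 0.984, -0.0], [0.984, -0.179, 0.0], [0.0, -0.0, -1.0]]
ft_force: [0.4, -0.7, -3.0]
opening: 0.0213
```

Request:
apply_moves([
  [[0,0,0,0,0,0.1,1],[0,0,0,0,0,0.1,1],[0,0,0,0,0,0.1,1],[0,0,0,0,0,0.1,1],[0,0,0,0,0,0,1]],
])

```text
clock: 13.95
position: [0.5905, -0.168, 0.2276]
orientation: [[0.179, 0.984, -0.0], [0.984, -0.179, 0.0], [0.0, -0.0, -1.0]]
ft_force: [-0.3, 0.1, -2.7]
opening: 0.0213
```

Request:
apply_moves([
  [[0,0,0,0,0,0.05,1],[0,0,0,0,0,0.05,1],[0,0,0,0,0,0,1]],
])

```text
clock: 14.25
position: [0.5906, -0.1681, 0.2267]
orientation: [[0.179, 0.984, -0.0], [0.984, -0.179, 0.0], [0.0, -0.0, -1.0]]
ft_force: [0.5, -0.5, -3.1]
opening: 0.0209
```

Request:
apply_moves([
  [[0,0,0,0,0,0.05,1],[0,0,0,0,0,0.05,1],[0,0,0,0,0,0,1]],
])

```text
clock: 14.55
position: [0.5906, -0.1681, 0.2257]
orientation: [[0.179, 0.984, -0.0], [0.984, -0.179, 0.0], [0.0, -0.0, -1.0]]
ft_force: [-0.0, -0.0, -2.4]
opening: 0.0214
```

Request:
apply_moves([
  [[0,0,0,0,0,0.05,1],[0,0,0,0,0,0,1]],
])

```text
clock: 14.75
position: [0.5906, -0.168, 0.2252]
orientation: [[0.179, 0.984, -0.0], [0.984, -0.179, 0.0], [0.0, -0.0, -1.0]]
ft_force: [0.6, 0.5, -2.9]
opening: 0.0211
```

Request:
apply_moves([
  [[0,0,0,0,0,0.04,1],[0,0,0,0,0,0,1]],
])

```text
clock: 14.95
position: [0.5906, -0.1681, 0.2248]
orientation: [[0.179, 0.984, -0.0], [0.984, -0.179, 0.0], [0.0, -0.0, -1.0]]
ft_force: [0.3, -0.4, -1.9]
opening: 0.0212
```

Request:
apply_moves([
  [[0,0,0,0,0,0.03,1],[0,0,0,0,0,0,1]],
])

```text
clock: 15.15
position: [0.5906, -0.1681, 0.2245]
orientation: [[0.179, 0.984, -0.0], [0.984, -0.179, 0.0], [0.0, -0.0, -1.0]]
ft_force: [0.0, 0.5, -2.1]
opening: 0.0214
```

Request:
apply_moves([
  [[0,0,0,0,0,0.03,1],[0,0,0,0,0,0,1]],
])

```text
clock: 15.35
position: [0.5906, -0.1681, 0.2242]
orientation: [[0.179, 0.984, -0.0], [0.984, -0.179, 0.0], [0.0, -0.0, -1.0]]
ft_force: [0.9, 0.3, -2.7]
opening: 0.0209
```

Request:
apply_moves([
  [[0,0,0,0,0,0.03,1],[0,0,0,0,0,0,1]],
])

```text
clock: 15.55
position: [0.5906, -0.1681, 0.2239]
orientation: [[0.179, 0.984, -0.0], [0.984, -0.179, 0.0], [0.0, -0.0, -1.0]]
ft_force: [0.9, -0.1, -3.3]
opening: 0.021
```

Run:
```python
from h import *
s=manip.read_state(); print(s['clock'],s['position'],s['ft_force'],s['ft_torque'])
```

```text
15.55 [ 0.5906 -0.1681  0.2239] [ 0.8888 -0.0994 -3.284 ] [ 0.033  -0.1016  0.0064]
```

Request:
apply_moves([
  [[0,0,0,0,0,0.04,1],[0,0,0,0,0,0,1]],
])

```text
clock: 15.75
position: [0.5906, -0.1681, 0.2238]
orientation: [[0.179, 0.984, 0.0], [0.984, -0.179, -0.0], [0.0, 0.0, -1.0]]
ft_force: [-0.4, 0.5, -0.6]
opening: 0.0211
```

Request:
apply_moves([
  [[0,0,0,0,0,0.04,1],[0,0,0,0,0,0,1]],
])

```text
clock: 15.95
position: [0.5907, -0.1681, 0.2237]
orientation: [[0.179, 0.984, 0.001], [0.984, -0.179, -0.0], [-0.0, 0.001, -1.0]]
ft_force: [-0.8, 0.8, 2.5]
opening: 0.0212
```

Request:
apply_moves([
  [[0,0,0,0,0,0.04,1],[0,0,0,0,0,0,1]],
])

```text
clock: 16.15
position: [0.5908, -0.1681, 0.2236]
orientation: [[0.179, 0.984, 0.001], [0.984, -0.179, -0.0], [-0.0, 0.001, -1.0]]
ft_force: [-0.6, 1.4, 5.5]
opening: 0.0213
```

Request:
apply_moves([
  [[0,0,0,0,0,-0.05,1],[0,0,0,0,0,0,1]],
])

```text
clock: 16.35
position: [0.5907, -0.1681, 0.2236]
orientation: [[0.179, 0.984, 0.001], [0.984, -0.179, -0.0], [-0.0, 0.001, -1.0]]
ft_force: [-0.7, 0.5, 3.7]
opening: 0.0207
```

Run:
```python
from h import *
s=manip.read_state(); print(s['clock'],s['position'],s['ft_force'],s['ft_torque'])
snap('wrist','w7.png'); snap('side','s7.png'); snap('scene','c7.png')
_,_,a=load('s7');_,_,b=load('c7')
cv2.imwrite('pics/s7c.png',cv2.resize(a[140:290,290:440],None,fx=4,fy=4,interpolation=cv2.INTER_CUBIC)[:,:,::-1])
cv2.imwrite('pics/c7c.png',cv2.resize(b[200:310,200:310],None,fx=5.4,fy=5.4,interpolation=cv2.INTER_CUBIC)[:,:,::-1])
```

```text
16.35 [ 0.5907 -0.1681  0.2236] [-0.681   0.5093  3.6901] [ 0.0456  0.0387 -0.0097]
```

View pics/w7.png

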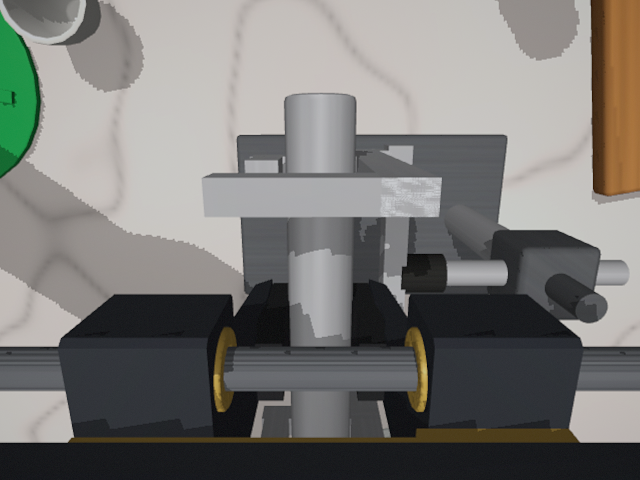

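View pics/s7c.png

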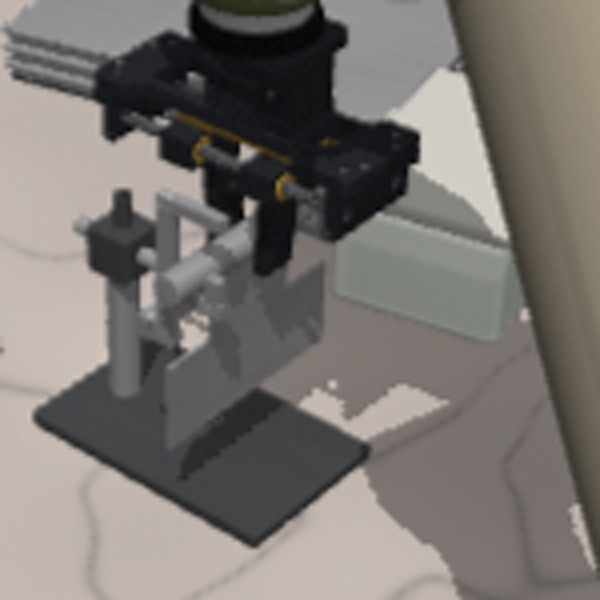

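View pics/c7c.png

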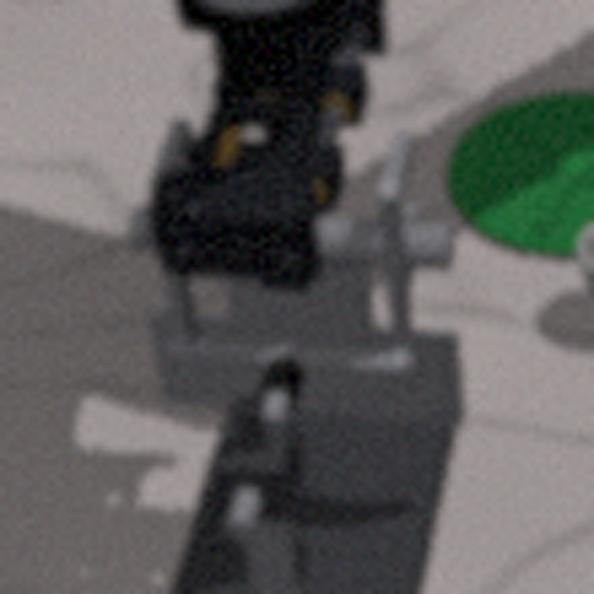

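Vertical contact of about 6.5 N is balanced on both ends: the moment is only 0.05 N m, where one-sided contact would give about 0.34. The bar sits between lip and back wall in both hooks. I'll unload and release.

Request:
apply_moves([
  [[0,0,0,0,0,-0.06,1],[0,0,0,0,0,0,1],[0,0,0,0,0,0,2.0],[0,0,0,0,0,0,2.2],[0,0,0,0,0,0,2.4],[0,0,0,0,0,0,2.6],[0,0,0,0,0,0,3],[0,0,0,0,0,0,3.5],[0,0,0,0,0,0,4],[0,0,0,0,0,0,4.5]],
])

```text
clock: 17.5
position: [0.5906, -0.1681, 0.2238]
orientation: [[0.179, 0.984, -0.0], [0.984, -0.179, 0.0], [0.0, -0.0, -1.0]]
ft_force: [-0.2, -0.5, -0.3]
opening: 0.0444
```

Request:
apply_moves([
  [[0,0,0,0,0,0,4.5],[0,0,0,0,0,0,4.5],[0,0,0,0,0,0,4.5]],
])

```text
clock: 17.8
position: [0.5906, -0.1681, 0.2238]
orientation: [[0.179, 0.984, 0.0], [0.984, -0.179, 0.0], [0.0, 0.0, -1.0]]
ft_force: [-0.4, -0.8, -0.7]
opening: 0.045
```

Run:
```python
from h import *
s=manip.read_state(); print(s['clock'],s['position'],s['ft_force'],s['ft_torque'],s['opening'])
snap('wrist','w8.png')
```

```text
17.8 [ 0.5906 -0.1681  0.2238] [-0.3592 -0.832  -0.7422] [-0.0632 -0.0918  0.0135] 0.04500159658096887
```

View pics/w8.png

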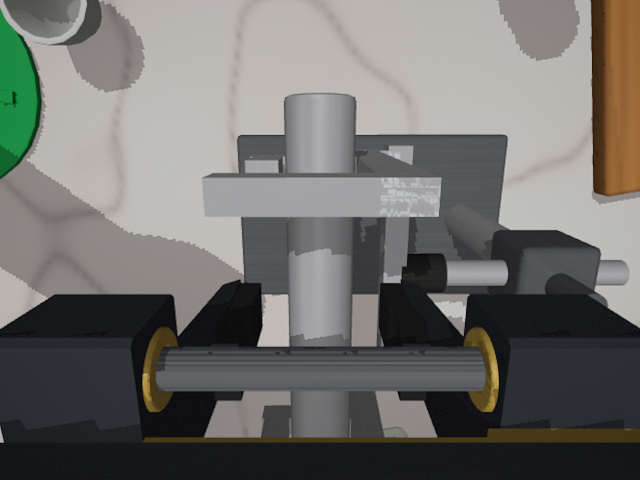

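Released: the bar has not moved, and the fingers are clear on both sides. I'll rise straight up and look.

Request:
apply_moves([
  [[0,0,0,0,0,-0.5,4.5],[0,0,0,0,0,-1,4.5],[0,0,0,0,0,-1.5,4.5],[0,0,0,0,0,-2,4.5],[0,0,0,0,0,-2.5,4.5],[0,0,0,0,0,-3,4.5],[0,0,0,0,0,-3,4.5],[0,0,0,-2,0,-3,4.5],[0,0,0,-3,0,-1.5,4.5],[0,0,0,-2,0,0,4.5]],
])

```text
clock: 18.85
position: [0.5776, -0.2381, 0.4075]
orientation: [[0.179, 0.984, 0.005], [0.984, -0.179, -0.003], [-0.002, 0.005, -1.0]]
ft_force: [0.1, 0.2, 0.1]
opening: 0.0449
```

Request:
apply_moves([
  [[0,0,0,0,0,0,4.5],[0,0,0,0,0,0,4.5],[0,0,0,0,0,0,4.5]],
])

```text
clock: 19.15
position: [0.5782, -0.236, 0.404]
orientation: [[0.178, 0.984, -0.0], [0.984, -0.178, 0.0], [0.0, -0.0, -1.0]]
ft_force: [-0.2, -0.4, -0.4]
opening: 0.0447
```

Run:
```python
from h import *
s=manip.read_state(); print(s['clock'],s['position'],s['ft_force'])
snap('wrist','w9.png'); snap('side','s9.png'); snap('scene','c9.png')
_,_,a=load('s9');_,_,b=load('c9')
cv2.imwrite('pics/s9c.png',cv2.resize(a[160:280,290:410],None,fx=5,fy=5,interpolation=cv2.INTER_CUBIC)[:,:,::-1])
cv2.imwrite('pics/c9c.png',cv2.resize(b[200:310,200:310],None,fx=5.4,fy=5.4,interpolation=cv2.INTER_CUBIC)[:,:,::-1])
```

```text
19.15 [ 0.5782 -0.236   0.404 ] [-0.2286 -0.439  -0.3808]
```

View pics/w9.png

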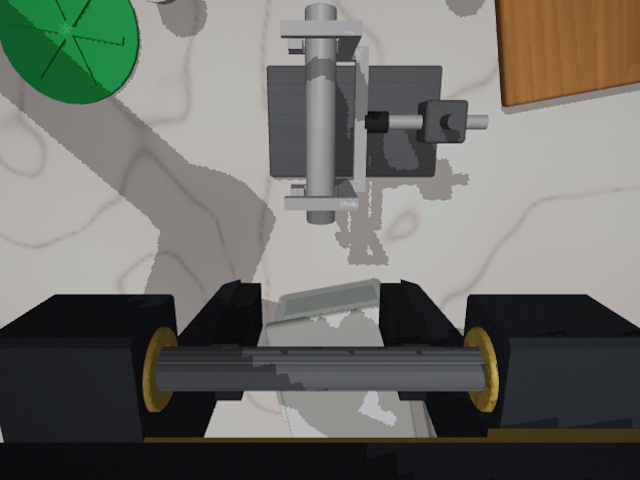

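View pics/s9c.png

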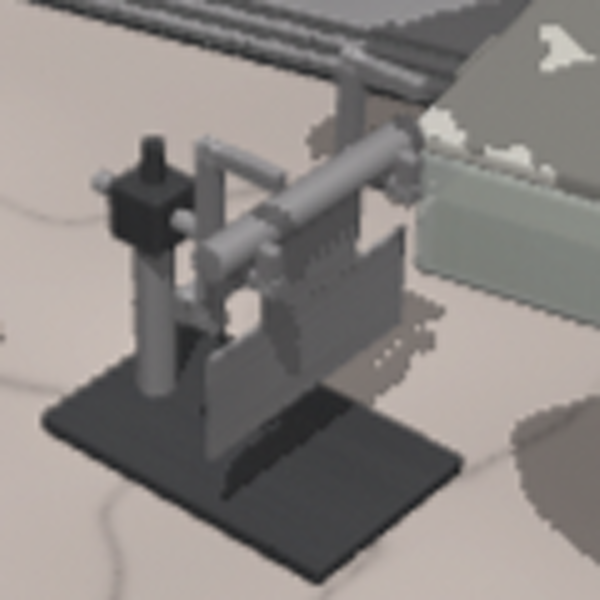

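View pics/c9c.png

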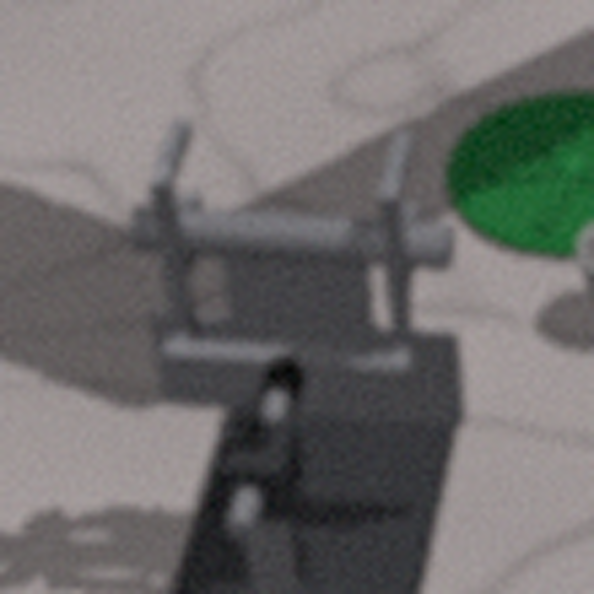

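Run:
```python
from h import *
t=-.179;R=np.array([[np.cos(t),-np.sin(t)],[np.sin(t),np.cos(t)]]);o=np.array([.591,-.1679])
def S(P): return np.append(R.T@(P[:2]-o),P[2]-.175)*1000
print('+y end',S(tri(('c9',283.7,245),('s9',333,211)))); print('-y end',S(tri(('c9',225.4,242.2),('s9',371.6,187))))
for uv in [(320.5,20),(320.5,120),(320.5,215)]: print('w9 axis',S(onz('w9',*uv,.175)))
print('ends w9',S(onz('w9',320.5,3,.186)),S(onz('w9',321,224,.186)))
for uv in [(331.4,252),(330.5,231)]: print('blade +y lower/upper corner',S(onz('s9',*uv,.061)),S(onz('s9',*uv,.121)))
s=manip.read_state(); print(s['clock'])
```

```text
+y end [-2.0845 73.4991  0.8923]
-y end [ -1.9321 -73.7427  -3.1419]
w9 axis [ 0.66   67.1391  0.    ]
w9 axis [0.6522 1.1006 0.    ]
w9 axis [  0.6438 -69.489    0.    ]
ends w9 [ 0.6573 74.7886 11.    ] [  1.0142 -74.0176  11.    ]
blade +y lower/upper corner [  -3.8674   77.8977 -114.    ] [-52.0279 133.2069 -54.    ]
blade +y lower/upper corner [  53.2514   15.7865 -114.    ] [  0.7399  75.8269 -54.    ]
19.3
```

Request:
apply_moves([
  [[0,0,0,0,-1.5,0,4.5],[0,0,0,0,-3,0,4.5],[0,0,0,0,-3.5,0,4.5],[0,0,0,0,-3.5,0,4.5],[0,0,0,0,-2.5,0,4.5],[0,0,0,0,-1,0,4.5],[0,0,0,0,0,0,4.5],[0,0,0,0,0,0,4.5],[0,0,0,0,0,0,4.5],[0,0,0,0,0,0,4.5]],
])

```text
clock: 20.3
position: [0.4312, -0.2103, 0.4034]
orientation: [[0.179, 0.984, -0.001], [0.984, -0.179, 0.001], [0.001, -0.001, -1.0]]
ft_force: [-0.3, 0.1, 0.3]
opening: 0.0449
```

Run:
```python
from h import *
s=manip.read_state(); print(s['clock'],s['position'],s['ft_force'])
snap('wrist','w10.png'); snap('side','s10.png')
_,_,a=load('w10');_,_,b=load('s10');_,_,c=load('s9')
print('side change', np.abs(b[180:260,320:380].astype(int)-c[180:260,320:380]).max())
cv2.imwrite('pics/w10c.png',cv2.resize(a[0:240,330:560],None,fx=2.5*1,fy=2.5,interpolation=cv2.INTER_CUBIC)[:,:,::-1])
```

```text
20.3 [ 0.4312 -0.2103  0.4034] [-0.2972  0.0861  0.3415]
side change 78
```

View pics/w10.png

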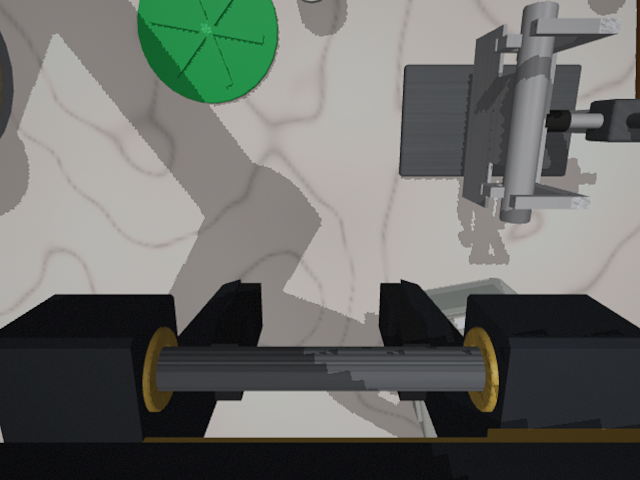

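View pics/w10c.png

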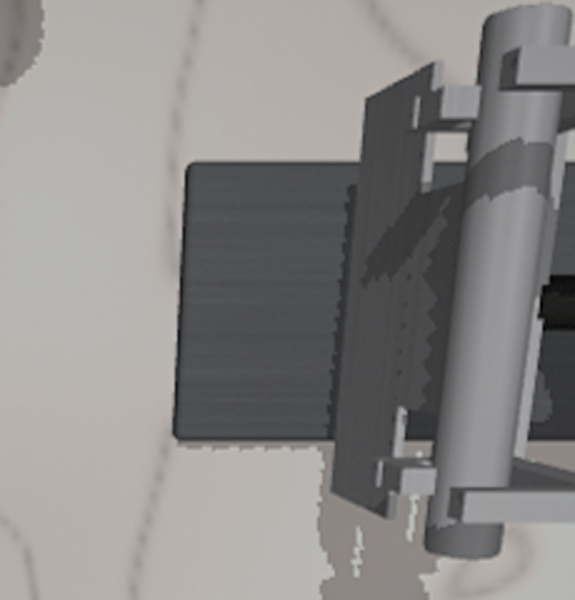

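Run:
```python
from h import *
t=-.179;R=np.array([[np.cos(t),-np.sin(t)],[np.sin(t),np.cos(t)]]);o=np.array([.591,-.1679])
def S(P): return np.append(R.T@(P[:2]-o),P[2]-.175)*1000
for n,u,v,z in [('low+',476.4,39.2,.061),('low-',462.8,196.8,.061),('up+',505.2,24.8,.121),('up-',486,206.8,.121)]: print(n,S(onz('w10',u,v,z)))
# keeper check, bar axis
for u,v,z in [((482+571)/2/2.5+330,20/2.5,.175),((427+502)/2/2.5+330,545/2.5,.175)]: print('bar',S(onz('w10',u,v,z)))
print('lip front expected',[proj('w10',np.append(o+R@[-.022,y],.18)) for y in(.056,-.056)])
```

```text
low+ [  -1.1899   75.1306 -114.    ]
low- [  -0.6818  -75.3195 -114.    ]
up+ [  0.164  74.647 -54.   ]
up- [  0.1038 -74.2823 -54.    ]
bar [ 1.0226 73.4514  0.    ]
bar [  2.0071 -72.6175   0.    ]
lip front expected [array([506.929 ,  34.5159]), array([489.5062, 197.7917])]
```

The blade's lower corners come out level, at x about -1 mm, against a bar at x about +1 mm. The lean is therefore under 0.02 rad, and both ends rest behind the lips. I'm handing in.

```bash
python3 -c "
from bench import manip
print(manip.read_state()['clock']); print(manip.sign_off())"
```

```text
20.4
the job is handed in; nothing more can be done
None
```

The divider is hanging on the hook stand with both ends of the bar behind the lips. I handed the job in at 20.4 s of the 59 s allowed.

**What I did:**
1. I gripped the large divider mid-bar and lifted it straight out of the slot; it weighed about 2.8 N.
2. I brought the bar sideways into the hook mouths until it met the back walls. It pressed with about 6 N, and the yaw torque was close to zero, so both hooks were touched.
3. I eased the bar back about 2 mm and lowered it onto the throat floors. It first touched within 0.2 mm of the predicted height, and the highest wrist reading meant about 8 N on the stand. I then took the load off, opened the fingers and rose clear.

**Last checks:**
- **Both ends home:** while seated, the load was balanced. The moment was about 0.05 N m, where contact on one end only would have given about 0.3.
- **Position:** the wrist pictures put the bar 0.7 to 2 mm behind the throat centre, between the lip and the back wall in both hooks.
- **Level and straight:** the blade's lower corners came out level, with a lean under 0.02 rad. The bar did not move on release.
- **Bystanders:** nothing showed as disturbed in the pictures, and the hand met no unexpected forces. I did not measure the bystanders' positions again.

**A check that disagreed:** a coarser triangulation from the scene and side cameras put the bar's -y end about 3 mm too low, which the throat floor makes impossible. I put that down to the end being partly hidden and to pixel error. The same side picture suggested a lean of about 0.04 rad, which the closer wrist view did not bear out.

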